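# Hang the utensil caddy on its keyhole stud

### The arm

A 7-joint arm with a two-finger parallel gripper is mounted at the origin on a cart in front of the work surface, level with it; the furniture and walls round the work are solid. World frame = base frame: x ahead of the robot, y to its left, z up, the work surface at z = 0. Lengths are in m, angles in degrees, forces in N, time in s.
With the tool pointing down it reaches from about 0.425 to 0.875 m from the base axis. Payload 4.7 kg.
Tool frame: the origin (TCP) lies between the finger pads; the fingertips stand 22 mm ahead of it and the grasp point (between the pads) lies 3 mm ahead of it; z points along the fingers, y is the line along which they close (so a half turn about z gives the same grasp; the last joint's range is limited). The gripper opens to 87 mm and grips with 3 to 60 N. Pads are 19 mm wide; open, the fingers measure 117 mm over their backs; the gripper's body (75 mm by 190 mm) begins 51 mm behind the grasp point.
Start: joints at [-70.182, 18.392, -4.016, 83.108, 1.295, 78.541, -3.26], TCP at [0.212, 0.615, 0.245] pointing down, gripper open.
Joint ranges: [-163.93, 163.93], [-17.29, 119.83], [-79.2, 71.16], [3.27, 140.29], [-89.18, 269.18], [5.43, 117.66], [-154.24, 154.24]. Speed limits (degrees/s): [147.25, 147.25, 180, 180, 180, 180, 180].

### API

Orientations are given as [roll, pitch, yaw] about the fixed x, y, z axes, in that order (R = Rz(yaw) Ry(pitch) Rx(roll)).
In Python, from cell import env gives the robot as it stands.
- The arm moves only by the tool drive_tool, never from a script. Its argument "moves" is a list of rows, each a list of 3 entries, a list of its own where there are three numbers: the shift along the tool's x, y, z in mm, then the turn, a rotation vector about the tool's x, y, z in rad, then the closure, from 0 (fully open) to 1 (shut). In form: [[[x, y, z], [wx, wy, wz], jaw], ...]. A call has 1 to 12 rows; each row shifts and turns the commanded pose from where the row before left it, along the tool's axes as they then stand; what a row does not reach is not made up. A row lasts 1/12 s, in which the tool goes at most 41.7 mm and 7.16 degrees, less where a joint would pass 70% of its speed; a pose out of reach is approached as far as the arm can. A call with a gripper value outside its range is refused whole. The fingers move at their own pace and stop on an object; "newtons" is the grip in N (left out, the last holds). Time passes only in rows, so rows that do not move let the fingers close. It gives the time, the measured TCP pose, the force, the opening and the grip force at its end, in the units of the state.
- env.get_obs(): the state, without advancing time (a new reading comes with each control period).
- env.read_camera(name): name is "scene" or "top"; returns (picture, depth): 480x640x3 uint8, blue, green, red; 480x640 float32, m along the optical axis (not along the pixel's ray), 0 where there is no reading.
- env.get_calibration(name): a dict with "fx", "fy", "cx", "cy" (pixels), "k1" (the pictures are not rectified: a ray, as slopes to the right and down, at radius r is drawn at 1 + k1 r^2 times it, then the intrinsics apply), "T" (4x4, takes a point from camera to world coordinates). Camera axes: x right, y down, z forward; pixel columns grow to the right and rows downward; lengths in m; the calibration is good to about 2 mm. A picture is of the moment at which its call begins. get_calibration takes no time and is no camera call.
- env.sign_off(): hands the job in; it is judged then, once.
The state is a dict: "time_s": time; "qpos": joint angles; "joint_velocities": joint speeds; "effort": joint torques, N m; "tool_pos": TCP position; "tool_rot": TCP orientation; "force": force on the tool from outside, world axes, zero at the start; "wrist_torque": the same for the moment, N m; "grip_width": finger opening in m; "grasp_force": force on a finger pad.
Only numpy, scipy, OpenCV 4.12 (cv2) and the standard library are available. Lean on these libraries where they do the work, as an engineer would, in place of code of your own. Each camera call takes 0.05 s, during which the arm holds its last target. There are 200 camera calls.

### The job

Hang the metal utensil caddy on the wooden organiser panel: slip the keyhole in its back plate over the headed stud until the plate lies against the panel, then slide it straight down, fully home, so that it is locked behind the stud's head and the spring catch above it has popped out again over the plate's top edge. The stud may stand a little to the left or right of the panel's middle, so feel for it gently and never force the caddy against the panel or stud. Let go of the caddy and leave the other things where they are.

Things in the scene. Friction and masses are not known exactly. Their poses are not given: they have to be found in the camera images.
- caddy: (Sizes in mm.) Loose open-topped sheet-metal caddy, 0.19-0.34 kg, upright on the worktop. Origin: back face of its back plate, middle of the lower edge; z up, box towards -x. Back plate 5 thick (x -5 to 0), 70 wide (y), 97 high. Box before it: x -65 to -5, 50 wide outside (3 mm walls), side walls 60 high, front wall 45 high.
- caddy_grip (a point): Where to grip the caddy from above, across its two side walls (closing along the caddy's y, 50 mm wide): 45 in front of the plate's back face, 45 above the caddy's underside, midway between the side walls. Axes as the caddy's.
- keyhole (a point): Centre of the wide part of the keyhole, on the plate's back face, 60 above the caddy's lower edge: an eight-sided hole 23 mm across. From its top a slot 10 wide, with a funnel at its mouth, runs up and ends 83 above the lower edge. Axes as the caddy's.
- stand: (mm) Fixed wooden organiser: upright panel 150 wide (y), 14 thick, top 166 above the worktop, on a foot 12 thick that reaches 35 out in front. Origin: front face, middle, at worktop level; -x points out of the face to the robot, z up. When hung home the caddy's origin is at z = 50 here, its back face within 3 of the panel (x = 0); it is pushed on at z = 70 and slides down 20 (a few N of friction).
- stud_mid (a point): Point on the panel's front face, in its middle, at stud height (130 mm). The real stud stands up to 9 to either side (y) of it, clamped in a cross slot; the offset is not reported: feel or look for it. Level steel stud: shank 6.5 diameter, 7.5 long, then a flat head 18 diameter, 4 thick (11.5 out in all). The hole passes the head within 2.5 of centre. Axes as the stand's.
- catch (a joint): Spring catch of the stand: steel tongue 28 mm wide, 9 high, in the middle of the panel, 150 to 159 above the worktop, 7 out of the face. Value in m: 0 = out, 0.007 = pressed flush (1 N rising to 2.4 N). The caddy's plate presses it in when pushed against the panel; when the caddy is fully down its top edge is 3 below the tongue, which springs out over it.
- bowl: Small white bowl near the front edge, 84 mm across, 42 high; bystander. Origin: centre of underside.
- spice_jar: Spice jar with dark cap, 41 mm across, 105 high; bystander. Origin: centre of underside.
- mug: Purple mug with handle, about 86x125 mm, 96 high, nearest the stand; bystander. Origin: centre of underside.
- tin: Short food tin, 75 mm across, 58 high; bystander. Origin: centre of underside.
- garlic: Garlic bulb on the bare worktop beside the tin, 60 mm across, 58 high; bystander. Origin: centre of underside.
- teaspoon: Metal teaspoon behind the stand, 137 mm long, lying flat; bystander. Origin: centre of underside.

How it is judged (in metres and radians):
On the way:
1. the keyhole is over the stud's head: the caddy is held about 70 mm up with its plate against the panel (within 4.5 mm), pressing in the catch (x of caddy in the frame of stand above -0.0045 m and z of caddy in the frame of stand between 0.058 and 0.077 m and y of caddy in the frame of stand between -0.014 and 0.014 m and value of joint catch above 0.003 m), for 0.05 s.
At the end, for the whole second after the job is handed in: The caddy hangs on the stud by itself, fully down (origin 46 to 52.5 mm above the worktop), its back plate within 6 mm of the panel and 14 mm of its middle, upright within 0.1 rad, at rest and released, and the catch is out (under 1.5 mm pressed) (z of caddy in the frame of stand between 0.046 and 0.0525 m and x of caddy in the frame of stand between -0.006 and 0.003 m and y of caddy in the frame of stand between -0.014 and 0.014 m and angle between caddy's own z axis and vertical below 0.1 rad and value of joint catch below 0.0015 m and linear speed of caddy below 0.02 m/s and contact force between the fingers and caddy below 0.1 N); the robot touches nothing.
It fails at once if the caddy is forced against the stand, stud or catch with more than 25 N (contact force between caddy and stand above 25 N).
It fails at once if one of the bystanders is moved by more than 30 mm (distance of any of bowl, spice_jar, mug, tin, garlic, teaspoon from where it was at the start of the episode above 0.03 m).
It also fails if it takes over 67 s, if anything falls off the work surface, if the arm or the gripper's body presses on something with over 40 N, if the wrist force passes 120 N, or if a joint passes its speed limit or range.

## Working session

There is one attempt and no reset: what is moved stays moved. The work goes in short steps, Python scripts to look and compute and a tool call to move; the robot and the scene stay as the last step left them, time stands still between calls to the robot, and variables do not carry over. Pictures are saved under pics/ and viewed, at most 10 in all, crops included, and the job is handed in when it is done.

Besides the shell and the picture viewer there is one more tool, called after "Call:" by a JSON object that holds its "name" and its "arguments". drive_tool: Moves the arm, as the interface text tells. Its arguments: {"type":"object","properties":{"moves":{"type":"array"},"newtons":{"type":"number"}},"required":["moves"]}

```bash
mkdir -p pics; ls
python3 - <<'E'
from cell import env
import cv2, numpy as np
for n in ("scene","top"):
    im,d=env.read_camera(n); cv2.imwrite(f"pics/{n}0.png",im); np.save(f"{n}0.npy",d)
    c=env.get_calibration(n); print(n,{k:(np.round(v,4).tolist()) for k,v in c.items()})
o=env.get_obs(); print({k:np.round(v,3).tolist() for k,v in o.items()})
E
```

```text
pics
scene {'fx': 447.6403, 'fy': 447.6403, 'cx': 311.531, 'cy': 237.3588, 'k1': 0.0016, 'T': [[0.8881, -0.2527, 0.3839, 0.2524], [-0.4596, -0.4887, 0.7416, -0.4063], [0.0002, -0.8351, -0.5501, 0.5947], [0.0, 0.0, 0.0, 1.0]]}
top {'fx': 560.051, 'fy': 560.051, 'cx': 322.171, 'cy': 246.2236, 'k1': -0.006, 'T': [[0.0096, -0.9904, 0.1378, 0.4191], [-0.9999, -0.0111, -0.01, 0.2416], [0.0115, -0.1377, -0.9904, 1.2382], [0.0, 0.0, 0.0, 1.0]]}
{'time_s': 0.1, 'qpos': [-70.181, 18.434, -4.017, 83.167, 1.293, 78.542, -3.259], 'joint_velocities': [-0.021, -0.134, 0.041, -0.112, 0.076, 0.083, 0.037], 'effort': [-0.0, -49.257, -0.406, -31.34, -0.064, 0.039, 0.0], 'tool_pos': [0.212, 0.614, 0.244], 'tool_rot': [-179.902, 0.003, 160.992], 'force': [-0.245, -0.144, -1.056], 'wrist_torque': [-0.004, 0.012, 0.051], 'grasp_force': 0.0, 'grip_width': 0.087}
```

View pics/scene0.png

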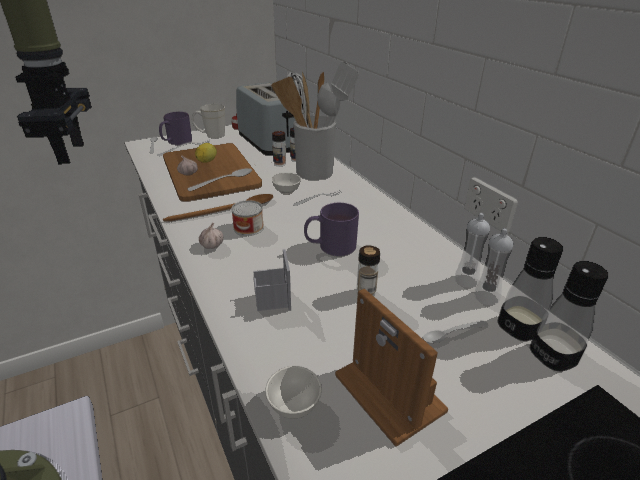

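View pics/top0.png

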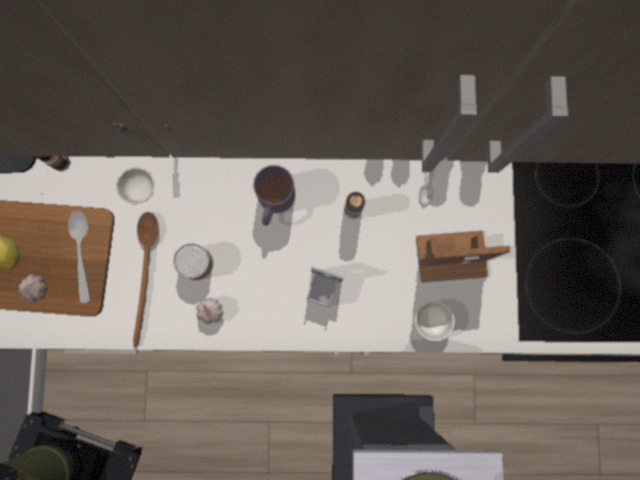

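The scene view shows the caddy at about (272,287) with its plate to the right, the stand's stud face at (390,350) with the stud at (381,340), and the catch at (390,325). In the top view the caddy is at (323,288), its plate edge runs (312,269) to (342,276), the panel is near (465,245) and the bowl is at (435,320).

```bash
cat > h.py <<'E'
import numpy as np, cv2
from cell import env
def K(c): return np.array([[c['fx'],0,c['cx']],[0,c['fy'],c['cy']],[0,0,1.]])
def rays(c,uv):
    p=cv2.undistortPoints(np.float64(uv).reshape(-1,1,2),K(c),np.array([c['k1'],0,0,0,0.]))[:,0]
    return np.c_[p,np.ones(len(p))]
def cloud(n,d):
    c=env.get_calibration(n); v,u=np.mgrid[:480,:640]
    r=rays(c,np.c_[u.ravel(),v.ravel()]); T=np.array(c['T'])
    return ((r*d.reshape(-1,1))@T[:3,:3].T+T[:3,3]).reshape(480,640,3)
def onplane(n,uv,z):
    c=env.get_calibration(n); T=np.array(c['T']); r=rays(c,uv)@T[:3,:3].T
    return T[:3,3]+r*((z-T[2,3])/r[:,2])[:,None]
def plane(P,th=.003):   # ransac plane
    rng=np.random.default_rng(0); best=None
    for _ in range(300):
        a,b,c=P[rng.choice(len(P),3,False)]; n=np.cross(b-a,c-a); l=np.linalg.norm(n)
        if l<1e-9: continue
        m=abs((P-a)@(n/l))<th
        if best is None or m.sum()>best.sum(): best=m
    Q=P[best]; c=Q.mean(0); n=np.linalg.svd(Q-c)[2][2]; return n*np.sign(-n[0] or 1),c,best
E
python3 - <<'E'
from h import *
for n in ("scene","top"):
    im=cv2.imread(f"pics/{n}0.png"); C=cloud(n,np.load(f"{n}0.npy")); h=cv2.cvtColor(im,cv2.COLOR_BGR2HSV)
    x0,y0,x1,y1=dict(scene=(335,285,450,440),top=(410,225,515,285))[n]
    S=np.zeros((480,640),bool); S[y0:y1,x0:x1]=1
    w=S&(h[...,0]<18)&(h[...,1]>90)
    m=w&(C[...,2]>.03)&(C[...,2]<.2)
    nn,c,b=plane(C[m]); P=C[m][b]; print(n,"wood",m.sum(),b.sum(),nn.round(3),c.round(3))
    t=np.array([-nn[1],nn[0],0]); t/=np.linalg.norm(t)
    print(" along",np.percentile((P-c)@t,[0,1,50,99,100]).round(4),"z",np.percentile(P[:,2],[1,99]).round(3), "yaw",np.degrees(np.arctan2(-nn[1],-nn[0])))
    m2=w&(C[...,2]>.15)&(C[...,2]<.18)
    if m2.sum()>20: r=cv2.minAreaRect(np.float32(C[m2][:,:2]*1000)); print(" top rect",r, cv2.boxPoints(r).round())
    m2=w&(C[...,2]>.005)&(C[...,2]<.02)
    if m2.sum()>20: r=cv2.minAreaRect(np.float32(C[m2][:,:2]*1000)); print(" foot rect",r, cv2.boxPoints(r).round())
    x0,y0,x1,y1=dict(scene=(245,245,300,315),top=(300,260,348,312))[n]
    S[:]=0; S[y0:y1,x0:x1]=1
    m=S&(C[...,2]>.01)&(C[...,2]<.12); P=C[m]; print(n,"caddy",m.sum())
    r=cv2.minAreaRect(np.float32(P[:,:2]*1000)); print(r,cv2.boxPoints(r).round())
    q=P[P[:,2]>.068]
    if len(q)>10: r=cv2.minAreaRect(np.float32(q[:,:2]*1000)); print(" plate",len(q),r,cv2.boxPoints(r).round(), q[:,2].max())
    for z0,z1 in((.04,.068),):
        q=P[(P[:,2]>z0)&(P[:,2]<z1)]; r=cv2.minAreaRect(np.float32(q[:,:2]*1000)); print(" walls",r,cv2.boxPoints(r).round())
    # bystanders
    big=cv2.resize(im[230:430,230:460] if n=="scene" else im[210:350,290:520],None,fx=3,fy=3,interpolation=cv2.INTER_CUBIC)
    cv2.imwrite(f"pics/{n}0c.png",big)
E
```

```text
scene wood 5760 5006 [-0.995 -0.096  0.007] [ 0.554 -0.07   0.102]
 along [-0.0839 -0.0802  0.0068  0.0646  0.0661] z [0.031 0.167] yaw 5.519163486170463
 top rect ((558.3485717773438, -60.15290069580078), (14.989289283752441, 149.45684814453125), 5.482387065887451) [[ 544.   14.]
 [ 558. -135.]
 [ 573. -134.]
 [ 559.   15.]]
 foot rect ((579.5670776367188, 7.55902099609375), (297.68560791015625, 135.37152099609375), 80.83613586425781) [[ 489. -129.]
 [ 623. -150.]
 [ 670.  144.]
 [ 536.  165.]]
scene caddy 1370
((492.2688293457031, 227.45352172851562), (73.36518096923828, 66.0667953491211), 72.44794464111328) [[450. 202.]
 [513. 183.]
 [535. 252.]
 [472. 272.]]
 plate 131 ((521.2993774414062, 218.2711181640625), (73.3666000366211, 5.16708517074585), 72.41062927246094) [[508. 184.]
 [513. 183.]
 [535. 252.]
 [530. 254.]] 0.09913289739813408
 walls ((490.23345947265625, 226.34628295898438), (69.90007781982422, 64.57813262939453), 76.61315155029297) [[451. 200.]
 [514. 185.]
 [530. 253.]
 [467. 268.]]
top wood 744 409 [-0.063 -0.014 -0.998] [ 0.56  -0.057  0.167]
 along [-0.0717 -0.069
[... 221 characters left out ...]
0.]
 [ 561.   16.]]
 foot rect ((571.96533203125, -57.825035095214844), (100.10662078857422, 147.9586181640625), 5.356640338897705) [[ 515.   11.]
 [ 529. -136.]
 [ 629. -127.]
 [ 615.   21.]]
top caddy 351
((512.1259155273438, 221.06028747558594), (68.93386840820312, 107.54715728759766), 80.85736846923828) [[454. 196.]
 [560. 178.]
 [571. 247.]
 [465. 264.]]
 plate 119 ((523.461669921875, 219.05517578125), (69.1961669921875, 5.272481918334961), 72.62992858886719) [[511. 187.]
 [516. 185.]
 [536. 251.]
 [531. 253.]] 0.10395162615838194
 walls ((494.02471923828125, 228.48974609375), (69.73622131347656, 63.91813278198242), 71.99613189697266) [[453. 205.]
 [514. 185.]
 [535. 252.]
 [474. 272.]]
```

View pics/scene0c.png

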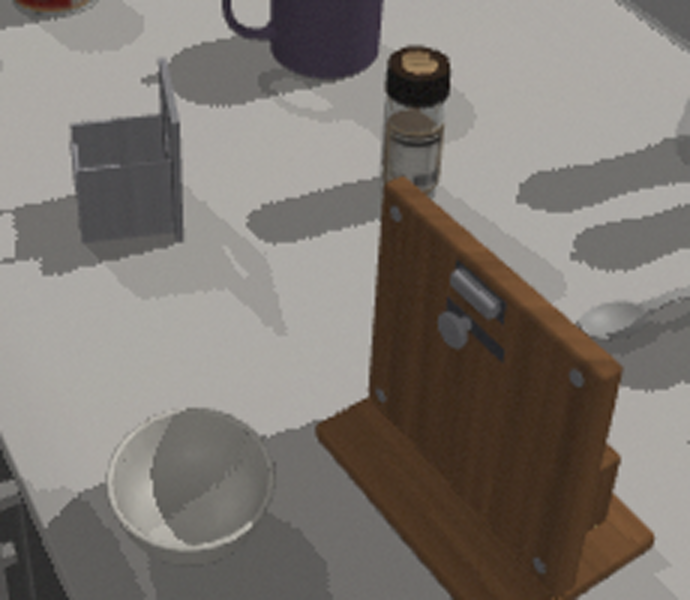

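View pics/top0c.png

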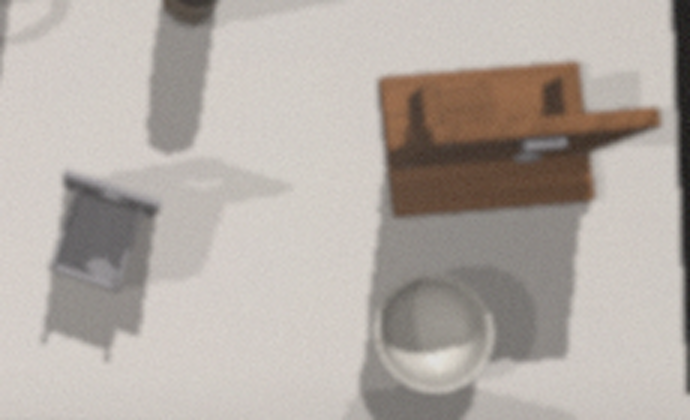

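Both crops agree: the caddy's yaw is about -17.5° with its back face middle near (0.525, 0.218). In the scene crop the stud head is at (453,329), full-image (381,339.7), and the tongue's front face is at (475,293), full-image (388.3,327.7). The stud sits left of the panel's middle.

```bash
cat >> h.py <<'E'
YS=np.radians(5.45); XS=np.array([np.cos(YS),np.sin(YS),0]); YA=np.array([-XS[1],XS[0],0]); O=np.array([.552,-.0595,0])
def onface(n,uv,xoff):
    c=env.get_calibration(n); T=np.array(c['T']); r=rays(c,uv)@T[:3,:3].T
    s=((O-T[:3,3])@XS+xoff)/(r@XS); p=T[:3,3]+r*s[:,None]-O
    return np.c_[p@XS,p@YA,p[:,2]]
E
python3 - <<'E'
from h import *
im=cv2.imread("pics/scene0.png"); C=cloud("scene",np.load("scene0.npy"))
hsv=cv2.cvtColor(im,cv2.COLOR_BGR2HSV)
m=(hsv[...,1]<60)&(hsv[...,2]>75); m[:312]=0;m[348:]=0;m[:,:372]=0;m[:,402:]=0
k,l,st,ce=cv2.connectedComponentsWithStats(m.astype(np.uint8))
for i in range(1,k):
    if st[i,4]>15: print(st[i],ce[i],[onface("scene",[ce[i]],x).round(4).tolist() for x in(-.0115,-.007)])
print(onface("scene",[(381,339.7)],-.0115),onface("scene",[(388.3,327.7)],-.007))
# screws/panel outline on face: scene crop corners
print(onface("scene",[(361.5,301),(422,355.7),(354,363)],0))
h=C[325:350,372:392].reshape(-1,3)-O; X=h@XS; q=(X<-.008)&(X>-.016); 
print("depth head",q.sum(),np.median(h[q]@YA),np.median(h[q][:,2]))
for (x,y) in [(435,320),(355,203)]: print(C.shape, onplane("top",[(x,y)],.04 if x>400 else .105))
E
```

```text
[392 312  10   9  47] [398.08510638 314.57446809] [[[-0.0115, -0.0234, 0.201]], [[-0.007, -0.0193, 0.1954]]]
[381 320  15  16  82] [388.47560976 326.67073171] [[[-0.0115, -0.0097, 0.1685]], [[-0.007, -0.0054, 0.1625]]]
[378 334   9  10  36] [382.63888889 337.69444444] [[[-0.0115, -0.0015, 0.1408]], [[-0.007, 0.0029, 0.1344]]]
[[-0.0115      0.00113054  0.1345617 ]] [[-0.007      -0.00527733  0.16047517]]
[[ 1.35333503e-17  6.14332150e-02  1.55174979e-01]
 [ 5.20454118e-17 -6.27019238e-02  1.55414728e-01]
 [-3.75497336e-17  6.75139895e-02  1.55965175e-02]]
depth head 86 0.003734984803015013 0.13218490787080125
(480, 640, 3) [[ 0.43012688 -0.01207441  0.04      ]]
(480, 640, 3) [[0.6677429  0.16310758 0.105     ]]
```

Call:
{"name": "drive_tool", "arguments": {"moves": [[[-27, -19.5, 0], [0, 0, 0], 0], [[-27, -19.5, 0], [0, 0, 0], 0], [[-27, -19.5, 0], [0, 0, 0], 0], [[-27, -19.5, 0], [0, 0, 0], 0], [[-27, -19.5, 0], [0, 0, 0], 0], [[-27, -19.5, 0], [0, 0, 0], 0], [[-27, -19.5, 0], [0, 0, 0], 0], [[-27, -19.5, 0], [0, 0, 0], 0], [[-27, -19.5, 0], [0, 0, 0], 0], [[-27, -19.5, 0], [0, 0, 0], 0], [[-27, -19.5, 0], [0, 0, 0], 0], [[-27, -19.5, 0], [0, 0, 0], 0]]}}

```text
time_s: 1.1
tool_pos: [0.4423, 0.2862, 0.2443]
tool_rot: [-180.0, -0.0, 161.0]
force: [1.2, 0.5, 0.1]
grip_width: 0.0873
grasp_force: 0.0
```

Call:
{"name": "drive_tool", "arguments": {"moves": [[[-27, -19.5, 0], [0, 0, -0.013], 0], [[-26.5, -19, 0], [0, 0, -0.013], 0], [[0, 0, 30], [0, 0, 0], 0], [[0, 0, 30], [0, 0, 0], 0], [[0, 0, 30], [0, 0, 0], 0], [[0, 0, 0], [0, 0, 0], 0]]}}

```text
time_s: 1.6
tool_pos: [0.4764, 0.2318, 0.1484]
tool_rot: [-179.5, -0.4, 162.4]
force: [-0.8, -0.1, -0.5]
grip_width: 0.0869
grasp_force: 0.0
```

Run:
```python
from h import *
im=cv2.imread("pics/scene0.png")[312:350,366:406]; a=cv2.resize(im,None,fx=10,fy=10,interpolation=cv2.INTER_CUBIC)
t=cv2.imread("pics/top0.png")[240:278,455:495]; b=cv2.resize(t,None,fx=10,fy=10,interpolation=cv2.INTER_CUBIC)
cv2.imwrite("pics/zoom.png",cv2.convertScaleAbs(np.hstack([a,b]),alpha=1.5))
```

```text
(no output)
```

View pics/zoom.png

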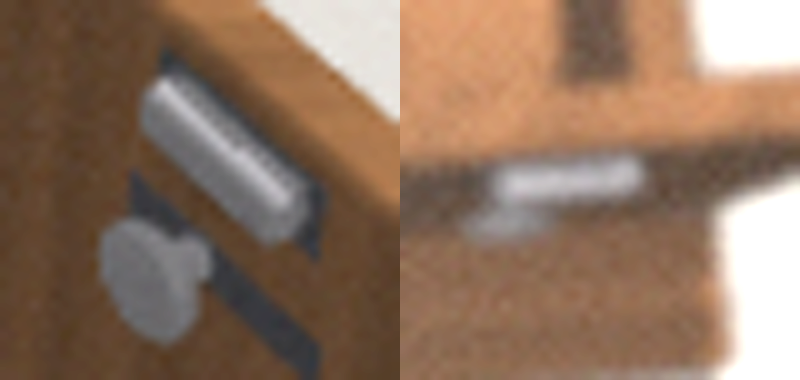

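The zoom shows, in the left half (scene), the stud head centre at (150,282), the tongue's front face centre at about (218,158), and the cross slot running (130,175) to (320,360). In the right half (top), the tongue's centre is at (568,176) and the head at (510,220).

Run:
```python
from h import *
f=lambda x,y,u,v:((x+.5)/10-.5+u,(y+.5)/10-.5+v)
for nm,p,x in(("head",(150,282),-.0115),("tongue",(218,158),-.007),("slot",(225,268),0)): print(nm,(onface("scene",[f(*p,366,312)],x)*1e3).round(1))
for nm,p,z in(("tongue",(168,176),.159),("head",(110,220),.137)):
    q=onplane("top",[f(*p,455,240)],z)-O; print(nm,"x,y mm",(q@XS*1e3).round(1),(q@YA*1e3).round(1))
```

```text
head [[-11.5   2.  133.7]]
tongue [[ -7.   -3.5 159.6]]
slot [[ -0.   -0.7 132.3]]
tongue x,y mm [-1.] [-0.5]
head x,y mm [-6.6] [5.8]
```

Call:
{"name": "drive_tool", "arguments": {"moves": [[[-3, 0, 25], [0, 0, 0], 0], [[0, 0, 25], [0, 0, 0], 0], [[0, 0, 25], [0, 0, 0], 0], [[0, 0, 22], [0, 0, 0], 0], [[0, 0, 0], [0, 0, 0], 0]], "newtons": 20}}

```text
time_s: 2.02
tool_pos: [0.4806, 0.2323, 0.0546]
tool_rot: [-179.7, -0.3, 162.5]
force: [-1.2, -0.3, -0.1]
grip_width: 0.0871
grasp_force: 0.0
```

Call:
{"name": "drive_tool", "arguments": {"moves": [[[0, 0, 3], [0, 0, 0], 0], [[0, 0, 0], [0, 0, 0], 1], [[0, 0, 0], [0, 0, 0], 1], [[0, 0, 0], [0, 0, 0], 1], [[0, 0, 0], [0, 0, 0], 1], [[0, 0, 0], [0, 0, 0], 1], [[0, 0, 0], [0, 0, 0], 1], [[0, 0, 0], [0, 0, 0], 1]], "newtons": 20}}

```text
time_s: 2.68
tool_pos: [0.4832, 0.2333, 0.0549]
tool_rot: [180.0, 0.0, 162.5]
force: [-1.5, 0.2, 0.3]
grip_width: 0.0493
grasp_force: 20.0
```

Call:
{"name": "drive_tool", "arguments": {"moves": [[[0, 0, -10], [0, 0, 0], 1], [[0, 0, -25], [0, 0, 0], 1], [[0, 0, -30], [0, 0, 0], 1], [[0, 0, -25], [0, 0, 0], 1], [[0, 0, 0], [0, 0, 0], 1]], "newtons": 30}}

```text
time_s: 3.1
tool_pos: [0.486, 0.2347, 0.1502]
tool_rot: [179.6, 0.3, 162.5]
force: [1.2, -0.2, -1.9]
grip_width: 0.0499
grasp_force: 30.0
```

Call:
{"name": "drive_tool", "arguments": {"moves": [[[-5.2, -24.3, 0], [0, 0, 0], 1], [[-5.2, -24.3, 0], [0, 0, 0], 1], [[-5.2, -24.3, 0], [0, 0, 0], 1], [[-5.2, -24.3, 0], [0, 0, 0], 1], [[-5.2, -24.3, 0], [0, 0, 0], 1], [[-5.2, -24.3, 0], [0, 0, 0], 1], [[-5.2, -24.3, 0], [0, 0, 0], 1], [[-5.2, -24.3, 0], [0, 0, 0], 1], [[-5.2, -24.3, 0], [0, 0, 0], 1], [[-5.2, -24.3, 0], [0, 0, 0], 1], [[-5.2, -24.3, 0], [0, 0, 0], 1], [[-5.2, -24.3, 0], [0, 0, 0], 1]]}}

```text
time_s: 4.1
tool_pos: [0.4535, -0.0647, 0.1437]
tool_rot: [-180.0, -0.1, 162.5]
force: [-0.4, 0.6, -3.3]
grip_width: 0.0496
grasp_force: 30.0
```

Call:
{"name": "drive_tool", "arguments": {"moves": [[[0, 0, 0], [0, 0, -0.08], 1], [[0, 0, 0], [0, 0, -0.08], 1], [[0, 0, 0], [0, 0, -0.08], 1], [[0, 0, 0], [0, 0, -0.08], 1], [[0, 0, 0], [0, 0, -0.08], 1], [[0, 0, 10], [0, 0, 0], 1], [[0, 0, 0], [0, 0, 0], 1], [[0, 0, 0], [0, 0, 0], 1]]}}

```text
time_s: 4.77
tool_pos: [0.4535, -0.0635, 0.1332]
tool_rot: [180.0, -0.2, -174.7]
force: [0.3, -0.0, -2.8]
grip_width: 0.0495
grasp_force: 30.0
```

Run:
```python
from h import *
o=env.get_obs(); print(o['tool_pos'],o['tool_rot'],o['force'],o['qpos'])
a=[]
for n in ("scene","top"):
    im,d=env.read_camera(n); np.save(n+"1.npy",d); cv2.imwrite(f"pics/{n}1.png",im); a.append(im)
cv2.imwrite("pics/v1.png",np.hstack([cv2.resize(a[0][180:430,220:460],None,fx=1.66,fy=1.66)[:400],cv2.resize(a[1][200:360,370:530],None,fx=2.5,fy=2.5)[:400]]))
```

```text
[ 0.4535408  -0.06351548  0.13319277] [ 1.79995339e+02 -1.71583709e-01 -1.74718707e+02] [ 0.32551631 -0.02728016 -2.79822753] [-25.34297992  -0.63184588  30.07754047 118.0988224    0.38504448
  62.61826115  99.83626957]
```

View pics/v1.png

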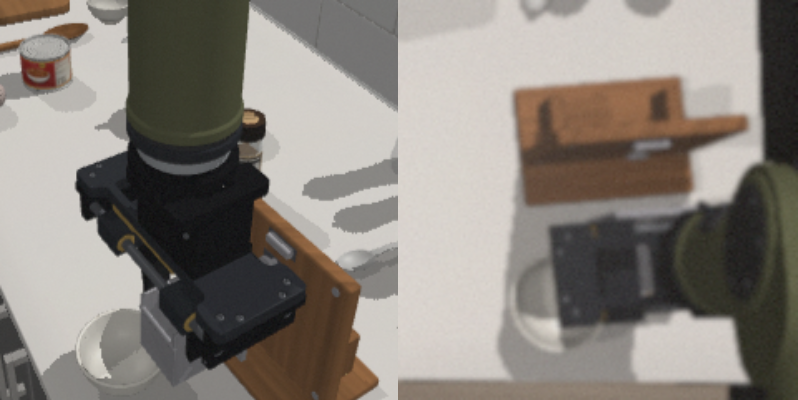

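The arm holds the caddy by both side walls in front of the panel, and the bowl is untouched below. I'll lower to push-on height, approach, then feel forward.

Call:
{"name": "drive_tool", "arguments": {"moves": [[[-8, 0, 4], [0, 0, 0], 1], [[-10, 0, 4], [0, 0, 0], 1], [[-10, 0, 0], [0, 0, 0], 1], [[-6, 0, 0], [0, 0, 0], 1], [[-2, 0, 0], [0, 0, 0], 1], [[-1, 0, 0], [0, 0, 0], 1], [[0, 0, 0], [0, 0, 0], 1], [[0, 0, 0], [0, 0, 0], 1]]}}

```text
time_s: 5.53
tool_pos: [0.4914, -0.0602, 0.1265]
tool_rot: [180.0, -0.0, -174.6]
force: [0.3, -0.3, -2.6]
grip_width: 0.05
grasp_force: 30.0
```

Call:
{"name": "drive_tool", "arguments": {"moves": [[[-2, 0, 0], [0, 0, 0], 1], [[-2, 0, 0], [0, 0, 0], 1], [[-1, 0, 0], [0, 0, 0], 1], [[-1, 0, 0], [0, 0, 0], 1], [[0, 0, 0], [0, 0, 0], 1], [[0, 0, 0], [0, 0, 0], 1]]}}

```text
time_s: 6.03
tool_pos: [0.4977, -0.0595, 0.1266]
tool_rot: [180.0, -0.0, -174.6]
force: [1.0, -0.4, -3.5]
grip_width: 0.0501
grasp_force: 30.0
```

Call:
{"name": "drive_tool", "arguments": {"moves": [[[-1, 0, 0], [0, 0, 0], 1], [[-1, 0, 0], [0, 0, 0], 1], [[0, 0, 0], [0, 0, 0], 1], [[0, 0, 0], [0, 0, 0], 1]]}}

```text
time_s: 6.37
tool_pos: [0.4997, -0.0593, 0.1266]
tool_rot: [180.0, 0.0, -174.6]
force: [0.1, -0.0, -2.9]
grip_width: 0.0499
grasp_force: 30.0
```

Call:
{"name": "drive_tool", "arguments": {"moves": [[[-1, 0, 1.5], [0, 0, 0], 1], [[-1, 0, 0], [0, 0, 0], 1], [[0, 0, 0], [0, 0, 0], 1], [[0, 0, 0], [0, 0, 0], 1]]}}

```text
time_s: 6.7
tool_pos: [0.5013, -0.0592, 0.1248]
tool_rot: [180.0, -0.0, -174.6]
force: [-0.8, -0.6, -3.1]
grip_width: 0.0496
grasp_force: 30.0
```

Call:
{"name": "drive_tool", "arguments": {"moves": [[[-1, 0, 0], [0, 0, 0], 1], [[-1, 0, 0], [0, 0, 0], 1], [[0, 0, 0], [0, 0, 0], 1], [[0, 0, 0], [0, 0, 0], 1]]}}

```text
time_s: 7.03
tool_pos: [0.5035, -0.0589, 0.1249]
tool_rot: [180.0, -0.0, -174.6]
force: [-1.5, 0.1, -4.5]
grip_width: 0.0498
grasp_force: 30.0
```

Call:
{"name": "drive_tool", "arguments": {"moves": [[[-1, 0, 0], [0, 0, 0], 1], [[-1, 0, 0], [0, 0, 0], 1], [[0, 0, 0], [0, 0, 0], 1], [[0, 0, 0], [0, 0, 0], 1]]}}

```text
time_s: 7.37
tool_pos: [0.5056, -0.0587, 0.125]
tool_rot: [180.0, -0.0, -174.6]
force: [-1.1, -0.3, -3.8]
grip_width: 0.0499
grasp_force: 30.0
```

Call:
{"name": "drive_tool", "arguments": {"moves": [[[-1, 0, 0], [0, 0, 0], 1], [[-1, 0, 0], [0, 0, 0], 1], [[0, 0, 0], [0, 0, 0], 1], [[0, 0, 0], [0, 0, 0], 1]]}}

```text
time_s: 7.7
tool_pos: [0.5076, -0.0585, 0.125]
tool_rot: [180.0, -0.0, -174.6]
force: [-2.6, -0.2, -4.7]
grip_width: 0.05
grasp_force: 30.0
```

Call:
{"name": "drive_tool", "arguments": {"moves": [[[-0.5, 0, 0], [0, 0, 0], 1], [[-0.5, 0, 0], [0, 0, 0], 1], [[0, 0, 0], [0, 0, 0], 1], [[0, 0, 0], [0, 0, 0], 1]]}}

```text
time_s: 8.03
tool_pos: [0.5082, -0.0585, 0.1249]
tool_rot: [180.0, -0.1, -174.6]
force: [-4.3, -0.2, -2.8]
grip_width: 0.0496
grasp_force: 30.0
```

Call:
{"name": "drive_tool", "arguments": {"moves": [[[-0.5, 0, 0], [0, 0, 0], 1], [[-0.5, 0, 0], [0, 0, 0], 1], [[0, 0, 0], [0, 0, 0], 1], [[0, 0, 0], [0, 0, 0], 1]]}}

```text
time_s: 8.37
tool_pos: [0.5083, -0.0585, 0.1249]
tool_rot: [180.0, -0.2, -174.6]
force: [-6.2, -0.9, -1.1]
grip_width: 0.0499
grasp_force: 30.0
```

Run:
```python
from h import *
a=[]
for n in ("scene","top"):
    im,d=env.read_camera(n); np.save(n+"2.npy",d); a.append(im)
cv2.imwrite("pics/v2.png",np.hstack([cv2.resize(a[0][270:400,320:450],None,fx=3,fy=3,interpolation=cv2.INTER_CUBIC),cv2.resize(a[1][220:320,420:520],None,fx=3.9,fy=3.9,interpolation=cv2.INTER_CUBIC)]))
```

```text
(no output)
```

View pics/v2.png

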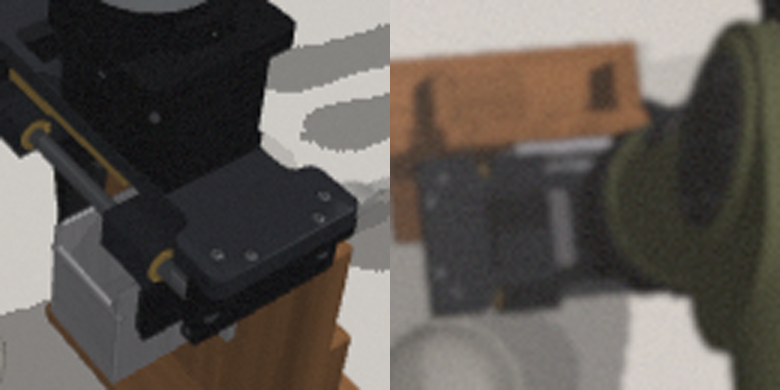

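The light strip at (570,147) in the top half is the plate's top edge. It lies right along the panel's front edge with no 11 mm gap, so the keyhole is over the head. Next I slide it down gently.

Call:
{"name": "drive_tool", "arguments": {"moves": [[[0.3, 0, 1], [0, 0, 0], 1], [[0, 0, 1], [0, 0, 0], 1], [[0, 0, 1], [0, 0, 0], 1], [[0, 0, 1], [0, 0, 0], 1], [[0, 0, 0], [0, 0, 0], 1], [[0, 0, 0], [0, 0, 0], 1]]}}

```text
time_s: 8.97
tool_pos: [0.5082, -0.0586, 0.1208]
tool_rot: [180.0, -0.1, -174.6]
force: [-6.7, 0.3, -1.9]
grip_width: 0.0497
grasp_force: 30.0
```

Call:
{"name": "drive_tool", "arguments": {"moves": [[[0, 0, 1], [0, 0, 0], 1], [[0, 0, 1], [0, 0, 0], 1], [[0, 0, 1], [0, 0, 0], 1], [[0, 0, 0], [0, 0, 0], 1]]}}

```text
time_s: 9.3
tool_pos: [0.5083, -0.0586, 0.1178]
tool_rot: [180.0, -0.1, -174.6]
force: [-5.7, -1.2, -2.0]
grip_width: 0.0499
grasp_force: 30.0
```

Call:
{"name": "drive_tool", "arguments": {"moves": [[[0, 0, 1], [0, 0, 0], 1], [[0, 0, 1], [0, 0, 0], 1], [[0, 0, 1], [0, 0, 0], 1], [[0, 0, 0], [0, 0, 0], 1]]}}

```text
time_s: 9.63
tool_pos: [0.5082, -0.0586, 0.1148]
tool_rot: [180.0, -0.1, -174.6]
force: [-5.3, -1.0, -0.9]
grip_width: 0.0495
grasp_force: 30.0
```

Call:
{"name": "drive_tool", "arguments": {"moves": [[[0, 0, 1], [0, 0, 0], 1], [[0, 0, 1], [0, 0, 0], 1], [[0, 0, 1], [0, 0, 0], 1], [[0, 0, 0], [0, 0, 0], 1]]}}

```text
time_s: 9.97
tool_pos: [0.5082, -0.0586, 0.1118]
tool_rot: [180.0, -0.1, -174.6]
force: [-6.7, -0.6, -1.8]
grip_width: 0.0499
grasp_force: 30.0
```

Call:
{"name": "drive_tool", "arguments": {"moves": [[[0, 0, 1], [0, 0, 0], 1], [[0, 0, 1], [0, 0, 0], 1], [[0, 0, 1], [0, 0, 0], 1], [[0, 0, 0], [0, 0, 0], 1]]}}

```text
time_s: 10.3
tool_pos: [0.5082, -0.0587, 0.1088]
tool_rot: [180.0, -0.1, -174.6]
force: [-6.4, -1.8, -1.9]
grip_width: 0.0497
grasp_force: 30.0
```

Call:
{"name": "drive_tool", "arguments": {"moves": [[[0, 0, 1], [0, 0, 0], 1], [[0, 0, 1], [0, 0, 0], 1], [[0, 0, 1], [0, 0, 0], 1], [[0, 0, 0], [0, 0, 0], 1]]}}

```text
time_s: 10.63
tool_pos: [0.5083, -0.0586, 0.1059]
tool_rot: [180.0, -0.1, -174.6]
force: [-6.1, -0.7, -1.2]
grip_width: 0.0496
grasp_force: 30.0
```

Call:
{"name": "drive_tool", "arguments": {"moves": [[[0, 0, 0.7], [0, 0, 0], 1], [[0, 0, 0.7], [0, 0, 0], 1], [[0, 0, 0], [0, 0, 0], 1], [[0, 0, 0], [0, 0, 0], 1]]}}

```text
time_s: 10.97
tool_pos: [0.5083, -0.0586, 0.1047]
tool_rot: [180.0, -0.1, -174.6]
force: [-6.1, -1.3, 0.1]
grip_width: 0.0499
grasp_force: 30.0
```

Call:
{"name": "drive_tool", "arguments": {"moves": [[[0, 0, 0.5], [0, 0, 0], 1], [[0, 0, 0.5], [0, 0, 0], 1], [[0, 0, 0], [0, 0, 0], 1], [[0, 0, 0], [0, 0, 0], 1]]}}

```text
time_s: 11.3
tool_pos: [0.5083, -0.0586, 0.1044]
tool_rot: [180.0, -0.1, -174.6]
force: [-8.7, -0.3, 5.3]
grip_width: 0.0499
grasp_force: 30.0
```

Call:
{"name": "drive_tool", "arguments": {"moves": [[[0.5, 0, -0.4], [0, 0, 0], 1], [[0, 0, 0], [0, 0, 0], 1], [[0, 0, 0], [0, 0, 0], 0.4], [[0, 0, 0], [0, 0, 0], 0.2], [[0, 0, 0], [0, 0, 0], 0], [[0, 0, 0], [0, 0, 0], 0], [[0, 0, 0], [0, 0, 0], 0]]}}

```text
time_s: 11.88
tool_pos: [0.5096, -0.0584, 0.1045]
tool_rot: [-180.0, 0.1, -174.6]
force: [-0.6, 0.8, -0.4]
grip_width: 0.0712
grasp_force: 0.0
```

Call:
{"name": "drive_tool", "arguments": {"moves": [[[2, 0, 0], [0, 0, 0], 0], [[5, 0, 0], [0, 0, 0], 0], [[10, 0, 0], [0, 0, 0], 0], [[10, 0, 0], [0, 0, 0], 0], [[10, 0, 0], [0, 0, 0], 0], [[8, 0, -15], [0, 0, 0], 0], [[0, 0, -30], [0, 0, 0], 0], [[0, 0, -30], [0, 0, 0], 0], [[0, 30, -30], [0, 0, 0], 0], [[0, 30, -10], [0, 0, 0], 0], [[0, 30, 0], [0, 0, 0], 0], [[0, 30, 0], [0, 0, 0], 0]]}}

```text
time_s: 12.88
tool_pos: [0.4523, 0.0572, 0.2199]
tool_rot: [179.9, 0.2, -174.6]
force: [0.2, -0.2, -0.5]
grip_width: 0.087
grasp_force: 0.0
```

Call:
{"name": "drive_tool", "arguments": {"moves": [[[0, 35, -5], [0, 0, 0], 0], [[0, 35, 0], [0, 0, 0], 0], [[0, 35, 0], [0, 0, 0], 0], [[0, 35, 0], [0, 0, 0], 0], [[0, 0, 0], [0, 0, 0], 0], [[0, 0, 0], [0, 0, 0], 0]]}}

```text
time_s: 13.38
tool_pos: [0.4383, 0.1969, 0.2233]
tool_rot: [-180.0, -0.0, -174.3]
force: [-0.0, -0.2, 0.4]
grip_width: 0.0868
grasp_force: 0.0
```

Run:
```python
from h import *
a=[]
for n in ("scene","top"):
    im,d=env.read_camera(n); np.save(n+"3.npy",d); a.append(im)
    C=cloud(n,d)-O; xs,ys,z=C@XS,C@YA,C[...,2]
    m=(z>.12)&(z<.16)&(xs<.01)&(xs>-.02)&(abs(ys)<.05)&(cv2.cvtColor(im,cv2.COLOR_BGR2HSV)[...,1]<60)
    print(n,m.sum(),[np.percentile(v[m],[2,50,98]).round(4) for v in(xs,ys,z)] if m.sum() else "")
cv2.imwrite("pics/v3.png",np.hstack([cv2.resize(a[0][280:380,340:440],None,fx=4,fy=4,interpolation=cv2.INTER_CUBIC),cv2.resize(a[1][220:320,420:520],None,fx=4,fy=4,interpolation=cv2.INTER_CUBIC)]))
```

```text
scene 819 [array([-0.0114, -0.0047,  0.0003]), array([-0.0301, -0.0015,  0.0381]), array([0.1211, 0.1399, 0.1594])]
top 166 [array([-0.0098, -0.0026,  0.002 ]), array([-0.0296,  0.0103,  0.0403]), array([0.1225, 0.147 , 0.1596])]
```

View pics/v3.png

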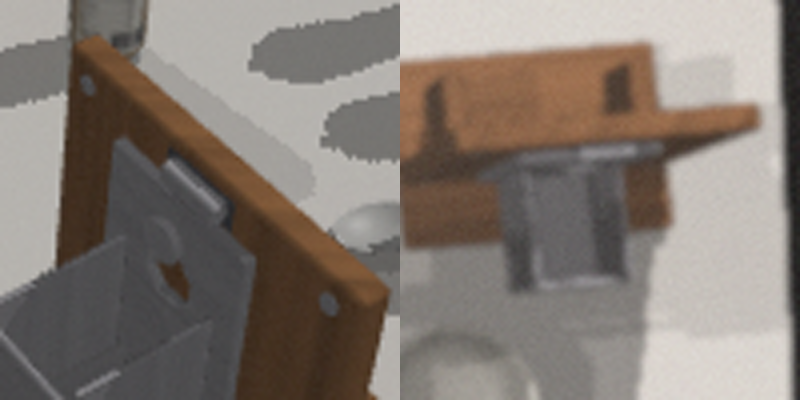

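The caddy hangs flat on the panel. The stud's head sits in the slot at (165,240), above the empty wide hole at (172,280), and the tongue at (195,188) is out over the plate's top edge. I'm handing in.

```bash
python3 -c "
from cell import env
print(env.sign_off())"
```

```text
the job is handed in; nothing more can be done
None
```

The caddy is hung on the stud and fully down, with the catch out over its top edge in the final picture; it is released, the bystanders were not touched as far as I could see, and the job was handed in at about 13.5 s (no verdict was returned).

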